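# Weigh the jar whose jelly is gone and hang the out tag over its bay

### The arm

A 6-joint arm with a two-finger parallel gripper is mounted at the origin on a cart in front of the work surface, level with it; the furniture and walls round the work are solid. World frame = base frame: x ahead of the robot, y to its left, z up, the work surface at z = 0. Lengths are in mm, angles in rad, forces in N, time in s.
With the tool pointing down it reaches from about 150 to 775 mm from the base axis. Payload 6.1 kg.
Tool frame: the origin (TCP) lies midway between the tips of the shut fingers; the grasp point (between the pads) lies 19 mm behind it; z points along the fingers, y is the line along which they close (so a half turn about z gives the same grasp; the last joint's range is limited). The gripper opens to 85 mm and grips with 20 to 120 N. Pads are 22 mm wide; open, the fingers measure 114 mm over their backs; the gripper's body (76 mm by 85 mm) begins 54 mm behind the grasp point. The pads swing forward as they close: fully open they stand 13 mm farther back than shut.
Start: joints at [1.113, 0.126, -0.04, 1.405, 0, 1.571], TCP at [232.028, 470.926, 231.295] pointing down, gripper open.
Joint ranges: [-2.72, 2.72], [-0.95, 1.95], [-1.27, 1.35], [-1.78, 2.02], [-1.46, 1.47], [-3.14, 3.14]. Speed limits (rad/s): [2.39, 2.39, 3.01, 3.14, 3.14, 3.14].

### API

Orientations are given as a rotation vector (axis times angle).
In Python, from rig import env gives the robot as it stands.
- The arm moves only by the tool jog_arm, never from a script. Its argument "deltas" is text: rows parted by semicolons, each of 7 numbers parted by spaces: the shift along the tool's x, y, z in units of 25 mm (1.0 is 25 mm), then the turn, a rotation vector about the tool's x, y, z in units of 6 degrees (1.0 is 6 degrees), then the finger opening in mm, from 0 to 85.4. In form: tx ty tz wx wy wz claw; .... A call has 1 to 5 rows; each row is the pose to reach, as a shift and turn from the pose commanded when the call began, along the tool's axes at that moment; what a row does not reach only later rows make up. A row lasts 1/12 s, in which the tool goes at most 41.7 mm and 7.16 degrees, less where a joint would pass 70% of its speed; a pose out of reach is approached as far as the arm can. A call with a gripper value outside its range is refused whole. The fingers move at their own pace and stop on an object; the grip force is fixed at half the most. Time passes only in rows, so rows that repeat a pose let the fingers close. It gives the time, the measured TCP pose, the force, the opening and the grip force at its end, in the units of the state.
- env.get_state(): the state, without advancing time (a new reading comes with each control period).
- env.camera(name): name is "scene" or "top"; returns the picture (400x640x3 uint8, red, green, blue); there is no depth.
- env.camera_model(name): a dict with "vertical_fov" (degrees; the focal length in pixels is half the picture's height over the tangent of half this angle, whatever the lens; pixels are square), "cx", "cy" (the principal point, pixels), "xyz" and "rotation" of the camera in the world. Camera axes: x right, y down, z forward; pixel columns grow to the right and rows downward; lengths in mm; the calibration is good to about 2 mm. A picture is of the moment at which its call begins. camera_model takes no time and is no camera call.
- env.hand_in(): hands the job in; it is judged then, once.
Trained networks look in the newest picture that a camera, given by its name, has taken for a name from the list of things; names that differ only in an ending like _2 or _b are one class to them, and where a whole thing is asked for, a point or a joint stands for the part that bears it (a point fixed in the world has none). Each returns a list of dicts, best first, with "confidence" (0 to 1); they miss things now and then, are a little off and sometimes report something else, mostly with a low value. They report only what shows in the picture. A call takes as long as a camera call. They do not tell look-alikes from the thing itself.
- env.recognise(camera, target): "bbox" ([left, top, right, bottom] as shares, 0 to 1, of the picture: columns of its width, rows of its height, round what is visible of it).
The state is a dict: "t": time; "q": joint angles; "dq": joint speeds; "tau": joint torques, N m; "tool_pos": TCP position; "ee_rot": TCP orientation; "ft_force": force on the tool from outside, world axes, zero at the start; "ft_torque": the same for the moment, N m; "opening": finger opening in mm; "gripper_force": force on a finger pad.
Only numpy, scipy, OpenCV 4.12 (cv2) and the standard library are available. Lean on these libraries where they do the work, as an engineer would, in place of code of your own. Each camera call takes 0.05 s, during which the arm holds its last target. There are 200 camera calls.

### The job

Two of the three jars in the weighing rack still have their blue jelly cup; find the jar that shows only dark soil. First push the scale along its slideway until its plate is squarely in front of that jar's bay, then hook the wire bail of that jar's carrier and draw it straight out until carrier and jar stand fully on the plate, sliding all the way and never lifted or tipped. Then take the orange tag off the stub at the rail's left end, hang it on the rail between the posts and bring it to the yellow mark over the empty bay, leaving the other jars and the things around undisturbed.

Things in the scene. Friction and masses are not known exactly. Their poses are not given: they have to be found in the camera images.
- rack: fixed plywood weighing rack. Origin: on the table (z = 0), middle of the deck's front edge; +x to the back, +y left. Deck 346 mm wide (y), 112 mm deep, top at z 33 mm; three bays 105 mm wide centred at y +110, 0, -110 mm between 14 mm high dividers; back board and cheeks up to z 62 mm
- slideway (a point): point on the table midway in the scale's slideway (rack x -101 mm, y 0): 203 mm wide between the rack's front (24 mm high) and a 10 mm high strip nearer the robot, from rack y -331 to +181 mm
- mark_left (a point): yellow band on the rail's axis over the left bay (rack y +110 mm)
- mark_middle (a point): yellow band on the rail's axis over the middle bay (rack y 0). The rail: steel, 10 mm thick, along rack y at rack x 70 mm, z 225 mm, held in clamps (20 x 14 mm, 22 mm high) on posts at rack y +168 and -168 mm
- mark_right (a point): yellow band on the rail's axis over the right bay (rack y -110 mm)
- stub (a point): middle of the rail's stub, the part that runs on to the left beyond the left post, rack y 175 to 268 mm
- scale: grey digital scale, 200 mm deep (x) x 150 mm wide (y), loose in the slideway with 3 mm of play; body 4 to 20 mm above the table, its flat sides 75 mm left and right of the origin; origin: centre of its underside; keys at -x. It starts in the right part of the slideway.
- pan (a point): centre of the top of the scale's plate, 25 mm behind (+x) the scale's origin and 31.5 mm above the table; the plate is 130 mm (x) x 136 mm (y), its rear edge about 12 mm in front of the deck and 1.5 mm lower than it; gives 1 mm
- carrier_bare: flat grey tray 100 x 100 x 5 mm, a low ring on it (94 mm across, 14 mm high) holds a jar's foot; origin: centre of its underside; at its front (-x) a steel wire bail rises, ending in a crossbar. It carries the jar without jelly.
- carrier_fed1: flat grey tray 100 x 100 x 5 mm, a low ring on it (94 mm across, 14 mm high) holds a jar's foot; origin: centre of its underside; at its front (-x) a steel wire bail rises, ending in a crossbar. It carries a jar with a blue jelly cup.
- carrier_fed2: flat grey tray 100 x 100 x 5 mm, a low ring on it (94 mm across, 14 mm high) holds a jar's foot; origin: centre of its underside; at its front (-x) a steel wire bail rises, ending in a crossbar. It carries the other jar with a blue jelly cup.
- bail_bare (a point): middle of the crossbar of this carrier's bail: 6 mm wire, 72 mm long along y, 100 mm in front of the carrier's origin and 45 mm above its underside; about 45 mm free between crossbar and jar lid for a finger to hook in from above
- jar_bare: clear lidded rearing jar, 73 mm high, 100 mm across the lid, 69 mm across the foot; origin: centre of its underside, 5 mm above its carrier's underside. Only dark soil in it, no blue.
- bail_fed1 (a point): middle of the crossbar of this carrier's bail: 6 mm wire, 72 mm long along y, 100 mm in front of the carrier's origin and 45 mm above its underside; about 45 mm free between crossbar and jar lid for a finger to hook in from above
- jar_fed1: clear lidded rearing jar, 73 mm high, 100 mm across the lid, 69 mm across the foot; origin: centre of its underside, 5 mm above its carrier's underside. A blue jelly cup shows through its lid.
- bail_fed2 (a point): middle of the crossbar of this carrier's bail: 6 mm wire, 72 mm long along y, 100 mm in front of the carrier's origin and 45 mm above its underside; about 45 mm free between crossbar and jar lid for a finger to hook in from above
- jar_fed2: clear lidded rearing jar, 73 mm high, 100 mm across the lid, 69 mm across the foot; origin: centre of its underside, 5 mm above its carrier's underside. A blue jelly cup shows through its lid.
- tag: orange tag 50 mm wide (y), hung by a hook on the rail's stub. Origin: on the rail's axis when it hangs; z up, rail along y. Hook 20 mm wide, 15 mm inside: rear lip (+x) down to z -11 mm, front leg (-x) down to -49 mm, where it bends back to the plate (to -99 mm) under the rail. To unhook raise it 18 to 35 mm, then draw it to -x; grip tab on top: z 11 to 52 mm, 8 mm thick (x), 30 mm wide (y)
- mug: bystander: white mug, 97 mm high; origin: centre of its underside. Not to be moved
- canister_green: bystander: clear square canister with a green lid, 113 mm high; origin: centre of its underside. Not to be moved
There are look-alikes about, which are no part of the job. What is shaped like the jar_bare but pink is not meant.

How it is judged:
By the outcome, as a careful person would: the job done as asked, in the order asked, and still so for the second after the job is handed in, with the robot touching nothing.
It also fails if it takes over 58 s, if anything falls off the work surface, if the arm or the gripper's body presses on something with over 40 N, if the wrist force passes 120 N, or if a joint passes its speed limit or range.

## Working session

There is one attempt and no reset: what is moved stays moved. The work goes in short steps, Python scripts to look and compute and a tool call to move; the robot and the scene stay as the last step left them, time stands still between calls to the robot, and variables do not carry over. Pictures are saved under pics/ and viewed, at most 14 in all, crops included, and the job is handed in when it is done.

Besides the shell and the picture viewer there is one more tool, called as name(argument=value, ...), one argument or row to a line, values as JSON. jog_arm: Moves the arm, as the interface text tells. Its arguments: {"type":"object","properties":{"deltas":{"type":"string"}},"required":["deltas"]}

```bash
ls; mkdir -p pics; python3 - <<'E'
from rig import env
import cv2
for c in("scene","top"):
    cv2.imwrite(f"pics/{c}0.png",env.camera(c)[:,:,::-1]); m=env.camera_model(c); print(c,m)
    for t in("rack","scale","jar_bare","carrier_bare","tag","pan","mug","canister_green"):
        print(t,[([round(float(v)*s) for v,s in zip(d["bbox"],(640,400,640,400))],round(d["confidence"],2)) for d in env.recognise(c,t)])
print(env.get_state())
E
```

```text
pics
scene {'vertical_fov': 44.81930109773291, 'cx': 317.80891904333674, 'cy': 195.51255182196712, 'xyz': array([-712.20060794, -633.63888602,  945.06312799]), 'rotation': array([-1.84972531,  1.09940162, -0.61243842])}
rack [([281, 143, 456, 294], 0.77)]
scale [([360, 226, 426, 276], 0.76)]
jar_bare [([331, 180, 356, 202], 0.82), ([359, 268, 398, 306], 0.72), ([283, 142, 455, 291], 0.64)]
carrier_bare [([319, 194, 353, 208], 0.45)]
tag [([314, 132, 327, 172], 0.82)]
pan [([355, 225, 422, 273], 0.56)]
mug [([245, 189, 270, 221], 0.6), ([318, 192, 356, 210], 0.55)]
canister_green [([265, 169, 279, 200], 0.83), ([281, 141, 458, 291], 0.21)]
top {'vertical_fov': 56.015543848220645, 'cx': 326.0587997879235, 'cy': 200.9180800619619, 'xyz': array([ 328.87816847,   46.28593372, 1312.10776047]), 'rotation': array([-2.11963275,  2.15447369, -0.15371906])}
rack [([341, 150, 369, 191], 0.45)]
scale [([379, 178, 421, 237], 0.67), ([228, 158, 256, 187], 0.55)]
jar_bare [([306, 138, 342, 166], 0.9), ([407, 256, 436, 285], 0.58), ([344, 143, 373, 175], 0.41)]
carrier_bare [([310, 164, 337, 187], 0.
[... 204 characters left out ...]
], 0.9), ([308, 138, 343, 164], 0.23)]
{'t': 0.9, 'q': array([ 1.11303600e+00,  1.25783367e-01, -3.95810297e-02,  1.40539277e+00,
       -1.75174087e-05,  1.57079445e+00]), 'dq': array([ 0.00162005, -0.00112708, -0.00072061,  0.00190059, -0.00044866,
        0.00076902]), 'tau': array([-6.74836956e-04, -4.35692024e+01,  3.53089285e+01,  9.63110033e-04,
       -8.06468142e-05,  1.03849626e-05]), 'tool_pos': array([232.02060799, 470.94080897, 231.31195491]), 'ee_rot': array([7.12777891e-01, 3.05963871e+00, 5.36702278e-05]), 'ft_force': array([-0.21908502,  0.11814273, -0.06775946]), 'ft_torque': array([-0.00876884,  0.0126092 ,  0.01920484]), 'gripper_force': 0.0, 'opening': 85.27544120166776}
```

View pics/scene0.png

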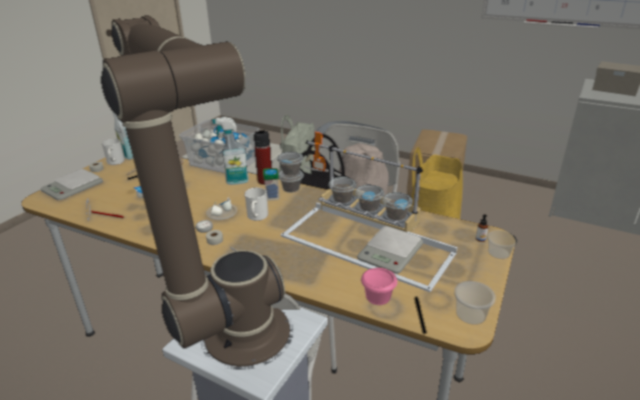

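View pics/top0.png

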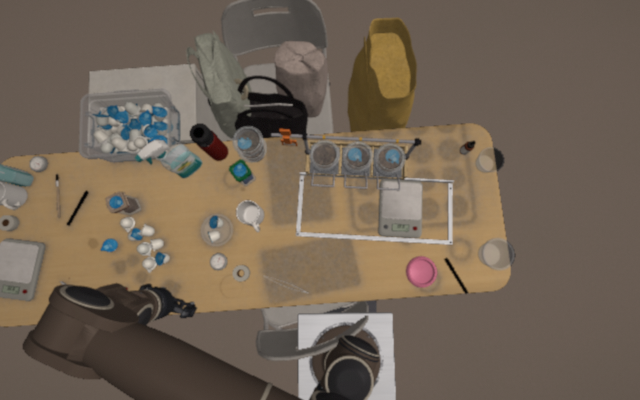

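Top view: rack at about (298–452, 135–242), the left jar (325,155) is dark, while the middle and right ones show blue. The tag is at (286,136) and the scale at (401,207). Next I'm enlarging for the rack pose.

```bash
python3 - <<'E'
import cv2
a=cv2.imread("pics/top0.png")[125:250,270:460]; cv2.imwrite("pics/tc.png",cv2.resize(a,None,fx=4.2,fy=4.2,interpolation=cv2.INTER_CUBIC))
a=cv2.imread("pics/scene0.png")[130:290,275:460]; cv2.imwrite("pics/sc.png",cv2.resize(a,None,fx=3.7,fy=3.7,interpolation=cv2.INTER_CUBIC))
E
```

```text
(no output)
```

View pics/tc.png

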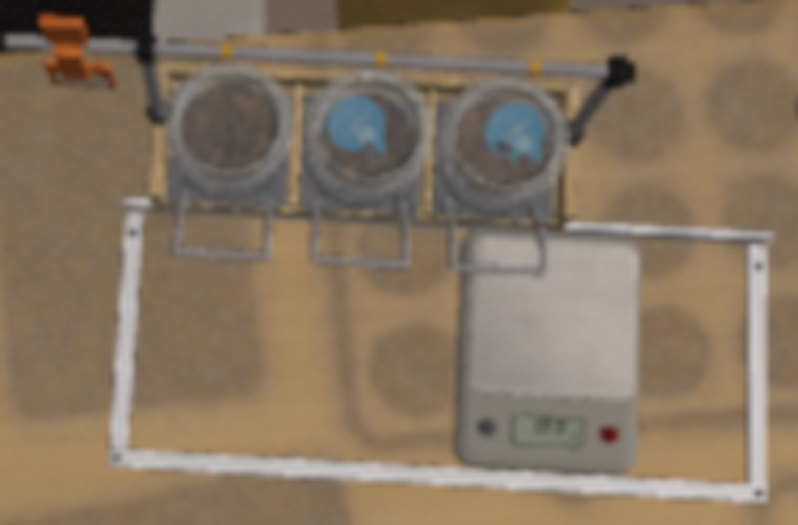

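View pics/sc.png

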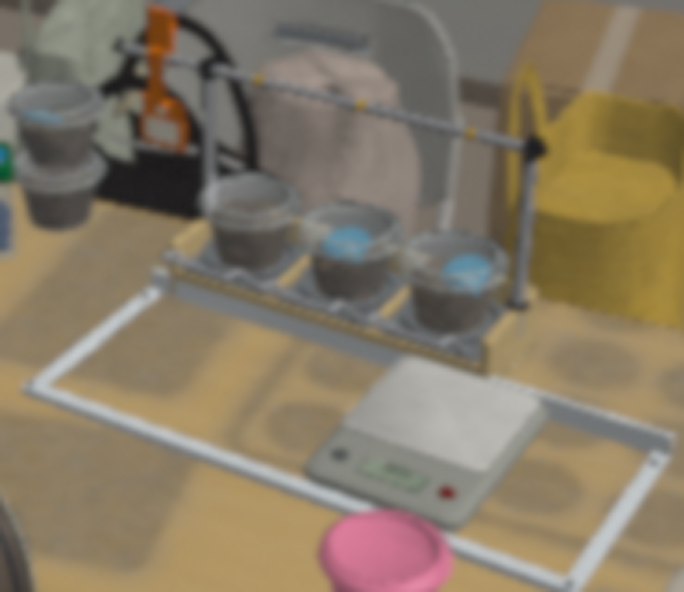

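```bash
cat > h.py <<'E'
import numpy as np
from scipy.spatial.transform import Rotation as R
from scipy.optimize import least_squares
from rig import env
M={c:env.camera_model(c) for c in("scene","top")}
def proj(c,p):
    m=M[c]; f=200/np.tan(np.radians(m["vertical_fov"]/2))
    q=R.from_rotvec(m["rotation"]).inv().apply(np.atleast_2d(p)-m["xyz"])
    return q[:,:2]/q[:,2:]*f+[m["cx"],m["cy"]]
def back(c,uv,z):
    m=M[c]; f=200/np.tan(np.radians(m["vertical_fov"]/2))
    d=R.from_rotvec(m["rotation"]).apply([(uv[0]-m["cx"])/f,(uv[1]-m["cy"])/f,1]); o=m["xyz"]
    return o+d*(z-o[2])/d[2]
tc=lambda u,v:np.array([270+(u+.5)/4.2-.5,125+(v+.5)/4.2-.5])
sc=lambda u,v:np.array([275+(u+.5)/3.7-.5,130+(v+.5)/3.7-.5])
E
python3 - <<'E'
from h import *
P=[("top",(70,110,225),tc(226,49)),("top",(70,0,225),tc(380,58)),("top",(70,-110,225),tc(536,67)),
("scene",(70,110,225),sc(258,79)),("scene",(70,0,225),sc(361,104)),("scene",(70,-110,225),sc(472,132)),
("top",(-202.5,181,10),tc(131,451)),("top",(-202.5,-331,10),tc(751,485)),("scene",(-202.5,181,10),sc(50,383)),("scene",(-202.5,-331,10),sc(570,577)),
("top",(0,173,33),tc(152,205)),("top",(0,-173,33),tc(565,222))]
W=lambda p,q:np.array(R.from_euler("z",p[2]).apply(q))+[p[0],p[1],0]
f=lambda p:np.concatenate([(proj(c,W(p,q))[0]-u) for c,q,u in P])
s=least_squares(f,[500,-50,0],loss="soft_l1",x_scale=[100,100,.1]);p=s.x
print(p.round(3)); print(f(p).reshape(-1,2).round(1).tolist())
np.save("rack.npy",p)
inv=lambda w:R.from_euler("z",-p[2]).apply(np.array(w)-[p[0],p[1],0]).round(1)
for n,c,u,z in [("bailL","top",tc(176,255),78),("bailR","top",tc(268,259),78),("bailmid","top",tc(222,257),78),
 ("lid","top",tc(231,126),33+78),("body BL","top",tc(455,460),20),("body BR","top",tc(632,472),20),("body R","top",tc(640,350),20),("body L","top",tc(461,350),20),
 ("tabtop","top",tc(62,20),277),("tabtop_s","scene",sc(161,12),277),("mug","top",(250,215),97)]:
    w=back(c,u,z); print(n,w.round(1),inv(w))
for q in [(-101,0,0),(70,220,225),(70,110,225)]: print(q,W(p,q).round(1))
print(R.from_rotvec(env.get_state()["ee_rot"]).as_matrix().round(3))
E
```

```text
[ 6.15042e+02 -4.55130e+01 -6.50000e-02]
[[0.3, 0.5], [0.2, 0.0], [-0.2, -0.5], [0.2, 0.9], [0.2, 1.0], [-0.2, 0.7], [-0.5, -0.5], [0.5, -1.4], [-2.2, 0.6], [-0.7, -0.3], [-0.2, -0.4], [1.0, 0.1]]
bailL [573.3 104.7  78. ] [-51.3 147.2  78. ]
bailR [568.8  31.5  78. ] [-51.1  73.9  78. ]
bailmid [571.1  68.1  78. ] [-51.2 110.5  78. ]
lid [669.1  59.  111. ] [ 47.2 107.8 111. ]
body BL [ 410.5 -118.5   20. ] [-199.4  -86.    20. ]
body BR [ 398.5 -261.9   20. ] [-202.2 -229.9   20. ]
body R [ 498.4 -273.9   20. ] [-101.6 -235.4   20. ]
body L [ 500.9 -126.8   20. ] [-108.6  -88.4   20. ]
tabtop [699.  171.8 277. ] [ 69.8 222.2 277. ]
tabtop_s [693.6 166.4 277. ] [ 64.7 216.5 277. ]
mug [474.6 305.3  97. ] [-162.7  341.    97. ]
(-101, 0, 0) [514.3 -39.    0. ]
(70, 220, 225) [699.1 169.5 225. ]
(70, 110, 225) [692.   59.7 225. ]
[[-0.897  0.442  0.   ]
 [ 0.442  0.897  0.   ]
 [-0.     0.    -1.   ]]
```

jog_arm(
  deltas="-1.1 -1.15 0 0 0 -0.9 0;-2.2 -2.3 0 0 0 -1.8 0;-3.3 -3.45 0 0 0 -2.7 0;-4.4 -4.6 0 0 0 -3.6 0;-5.5 -5.75 0 0 0 -3.75 0",
)

```text
t: 1.32
tool_pos: [291.8, 279.6, 231.3]
ee_rot: [0.094, 3.14, 0.0]
ft_force: [2.0, -1.4, 0.6]
opening: 25.4
gripper_force: 0.0
```

jog_arm(
  deltas="-0.58 -1.54 0 0 0 0.06 0;-1.16 -3.08 0 0 0 0.06 0;-1.74 -4.62 0 0 0 0.06 0;-2.32 -6.16 0 0 0 0.06 0;-2.9 -7.7 0 0 0 0.06 0",
)

```text
t: 1.73
tool_pos: [351.6, 82.6, 231.7]
ee_rot: [0.111, 3.138, 0.001]
ft_force: [1.4, 0.5, -0.4]
opening: -0.2
gripper_force: 0.0
```

jog_arm(
  deltas="-0.58 -1.54 0 0 0 0 0;-1.16 -3.08 0 0 0 0 0;-1.74 -4.62 0 0 0 0 0;-2.32 -6.16 0 0 0 0 0;-2.9 -7.7 0 0 0 0 0",
)

```text
t: 2.15
tool_pos: [410.3, -115.1, 231.6]
ee_rot: [0.113, 3.138, -0.0]
ft_force: [1.0, 0.9, 0.5]
opening: -0.5
gripper_force: 0.0
```

jog_arm(
  deltas="-0.58 -1.54 0 0 0 0 0;-1.16 -3.08 0 0 0 0 0;-1.74 -4.62 0.5 0 0 0 0;-2.32 -6.16 1 0 0 0 0;-2.9 -7.7 2 0 0 0 0",
)

```text
t: 2.57
tool_pos: [467.6, -305.7, 187.0]
ee_rot: [0.114, 3.136, -0.003]
ft_force: [0.7, -0.0, 0.7]
opening: -0.2
gripper_force: 0.0
```

jog_arm(
  deltas="-0.2 0 1.5 0 0 0 0;-0.2 0 3 0 0 0 0;-0.2 0 4.5 0 0 0 0;-0.2 0 5.9 0 0 0 0;-0.2 0 6.75 0 0 0 0",
)

```text
t: 2.98
tool_pos: [469.7, -301.8, 13.1]
ee_rot: [-0.112, -3.136, -0.004]
ft_force: [-0.3, 0.2, -0.4]
opening: 1.0
gripper_force: 0.0
```

```bash
cat >> h.py <<'E'
import os,cv2
p=np.load("rack.npy")
inv=lambda w:R.from_euler("z",-p[2]).apply(np.array(w)-[p[0],p[1],0]).round(1)
def crop(c,n,x0,y0,x1,y1,k):
    a=env.camera(c)[y0:y1,x0:x1,::-1]; cv2.imwrite(f"pics/{n}.png",cv2.resize(a,None,fx=k,fy=k,interpolation=cv2.INTER_CUBIC))
E
python3 - <<'E'
from h import *
s=env.get_state();print(s["t"],s["tool_pos"],inv(s["tool_pos"]),s["ft_force"])
E
```

```text
2.9833 [ 469.6832563  -301.81951773   13.10489198] [-128.5 -265.1   13.1] [-0.34254271  0.17120708 -0.44295385]
```

jog_arm(
  deltas="-0.5 0.1 0.1 0 0 0 0;-0.55 0.4 0.1 0 0 0 0;-0.55 0.8 0.1 0 0 0 0;-0.55 1.3 0.1 0 0 0 0;-0.55 1.8 0.1 0 0 0 0",
)

```text
t: 3.4
tool_pos: [489.9, -258.7, 16.8]
ee_rot: [0.112, 3.137, -0.004]
ft_force: [-0.3, -2.6, 0.9]
opening: 0.2
gripper_force: 1.7
```

jog_arm(
  deltas="0 0.5 0 0 0 0 0;0 1 0 0 0 0 0;0 1.5 0 0 0 0 0;0 2 0 0 0 0 0;0 2.5 0 0 0 0 0",
)

```text
t: 3.82
tool_pos: [493.6, -196.1, 15.9]
ee_rot: [0.112, 3.138, -0.004]
ft_force: [-0.4, -5.1, 3.3]
opening: -0.2
gripper_force: 2.9
```

jog_arm(
  deltas="0 0.5 0 0 0 0 0;0 1 0 0 0 0 0;0 1.5 0 0 0 0 0;0 2 0 0 0 0 0;0 2.5 0 0 0 0 0",
)

```text
t: 4.23
tool_pos: [498.0, -133.7, 15.9]
ee_rot: [0.112, 3.138, -0.003]
ft_force: [-0.4, -5.9, 4.0]
opening: 0.1
gripper_force: 2.9
```

jog_arm(
  deltas="0 0.5 0 0 0 0 0;0 1 0 0 0 0 0;0 1.4 0 0 0 0 0;0 1.7 0 0 0 0 0;0 1.9 0 0 0 0 0",
)

```text
t: 4.65
tool_pos: [501.1, -86.0, 15.3]
ee_rot: [0.111, 3.138, -0.002]
ft_force: [0.2, -5.2, 3.5]
opening: 0.2
gripper_force: 2.9
```

```bash
python3 - <<'E'
from h import *
s=env.get_state();print(s["t"],s["tool_pos"],inv(s["tool_pos"]),s["ft_force"])
crop("top","t1",270,125,460,250,4.2)
E
```

```text
4.65 [501.14973337 -86.03597903  15.31126814] [-111.   -47.8   15.3] [ 0.24973199 -5.19371645  3.52050722]
```

View pics/t1.png

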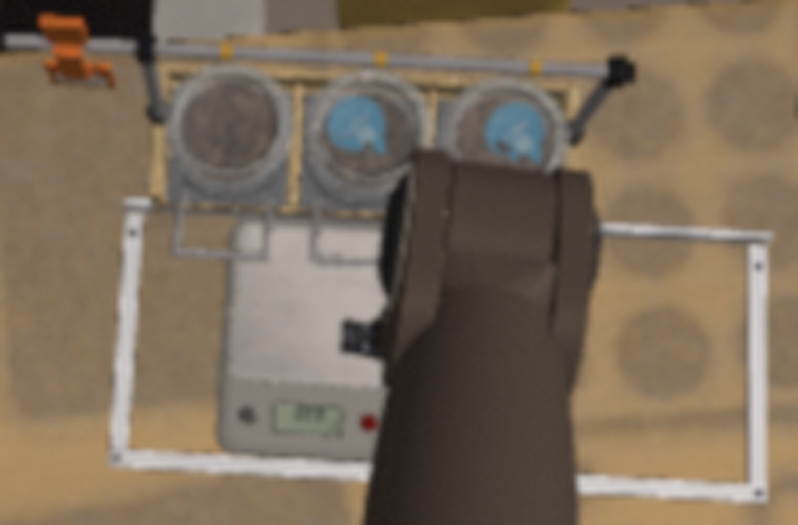

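```bash
python3 - <<'E'
from h import *
for u in [(234,240),(225,350),(218,440),(129,455),(122,350),(141,230),(127,350)]: print(u,inv(back("top",tc(*u),20 if u[0]>200 else 10)))
for c in("top","scene"):
  for t in("scale","pan"):
    print(t,[(tc,[round(float(v)*s) for v,s in zip(d["bbox"],(640,400,640,400))],round(d["confidence"],2)) for tc,d in [(c,d) for d in env.recognise(c,t)]])
E
```

```text
(234, 240) [-25. 103.  20.]
(225, 350) [-117.9  105.9   20. ]
(218, 440) [-192.4  107.9   20. ]
(129, 455) [-207.5  180.8   10. ]
(122, 350) [-120.6  191.8   10. ]
(141, 230) [-18.1 181.9  10. ]
(127, 350) [-120.4  187.6   10. ]
scale [('top', [322, 178, 362, 236], 0.96)]
pan [('top', [320, 177, 364, 233], 0.8)]
scale [('scene', [360, 226, 426, 276], 0.76)]
pan [('scene', [355, 225, 422, 273], 0.56)]
```

jog_arm(
  deltas="0 0.5 0 0 0 0 0;0 1 0 0 0 0 0;0 1.5 0 0 0 0 0;0 2 0 0 0 0 0;0 2.3 0 0 0 0 0",
)

```text
t: 5.32
tool_pos: [504.6, -27.7, 14.4]
ee_rot: [-0.11, -3.139, -0.001]
ft_force: [-0.2, -2.3, -1.3]
opening: -0.3
gripper_force: 1.2
```

jog_arm(
  deltas="0 0.15 0 0 0 0 0;0 0.3 0 0 0 0 0;0 0.4 0 0 0 0 0;0 0.5 0 0 0 0 0;0 0.55 0 0 0 0 0",
)

```text
t: 5.73
tool_pos: [505.8, -15.7, 14.5]
ee_rot: [-0.112, -3.139, 0.0]
ft_force: [-1.2, -1.9, -0.8]
opening: -0.2
gripper_force: 1.1
```

```bash
python3 - <<'E'
from h import *
s=env.get_state();print(s["t"],s["tool_pos"],inv(s["tool_pos"]),s["ft_force"])
crop("top","t2",285,160,395,245,7)
E
```

```text
5.7333 [505.75827423 -15.74129739  14.54202923] [-111.    22.7   14.5] [-1.24986976 -1.87203971 -0.78595842]
```

View pics/t2.png

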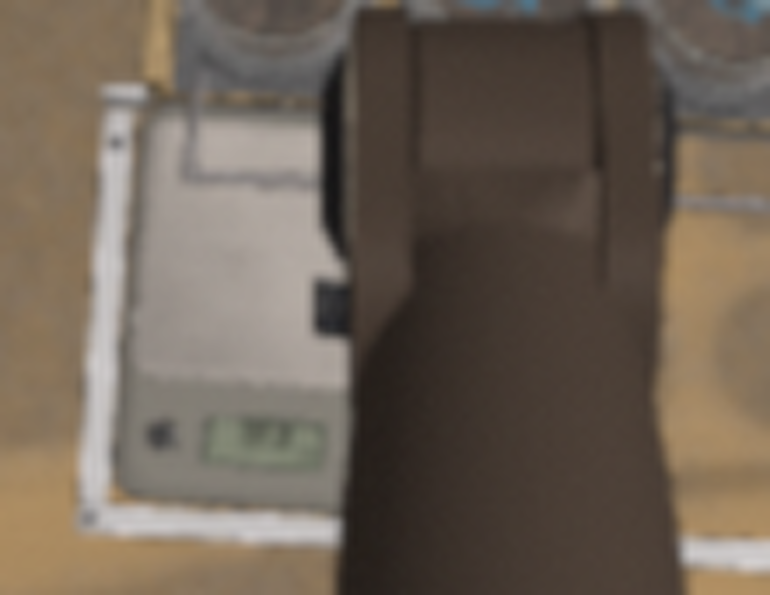

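jog_arm(
  deltas="0 0.08 0 0 0 0 0;0 0.16 0 0 0 0 0;0 0.22 0 0 0 0 0;0 0.26 0 0 0 0 0;0 0.28 0 0 0 0 0",
)

```text
t: 6.2
tool_pos: [508.4, -12.8, 15.7]
ee_rot: [0.116, 3.135, -0.014]
ft_force: [2.6, -18.8, 0.6]
opening: -0.1
gripper_force: 9.1
```

```bash
python3 - <<'E'
from h import *
s=env.get_state();print(s["t"],s["tool_pos"],inv(s["tool_pos"]),s["ft_force"])
f=lambda x,y:np.array([285+(x+.5)/7-.5,160+(y+.5)/7-.5])
for u,z in [((140,150),20),((131,250),20),((120,450),20),((131,150),10),((122,250),10),((108,450),10)]: print(u,inv(back("top",f(*u),z)))
E
```

```text
6.2 [508.41529731 -12.75725566  15.65755246] [-108.5   25.8   15.7] [  2.64803703 -18.77116543   0.63250243]
(140, 150) [-25.7 175.9  20. ]
(131, 250) [-76.7 177.5  20. ]
(120, 450) [-176.7  177.1   20. ]
(131, 150) [-23.9 181.3  10. ]
(122, 250) [-75.2 182.8  10. ]
(108, 450) [-176.1  183.8   10. ]
```

jog_arm(
  deltas="0 -0.5 0 0 0 0 0;0 -1 0 0 0 0 0;0 -1 -1.5 0 0 0 0;0 -1 -3 0 0 0 0;0 -1 -4.8 0 0 0 0",
)

```text
t: 6.62
tool_pos: [503.3, -34.1, 131.6]
ee_rot: [-0.113, -3.137, -0.002]
ft_force: [1.2, 0.2, -0.4]
opening: -0.2
gripper_force: 0.0
```

```bash
cat > m.py <<'E'
import sys
from h import *
s=env.get_state(); t=np.array([float(v) for v in sys.argv[1:4]])
w=R.from_euler("z",p[2]).apply(t)+[p[0],p[1],0]
A=R.from_rotvec(s["ee_rot"])
print("t",s["t"],"rack now",inv(s["tool_pos"]),"ft",s["ft_force"].round(1),"shift units",(A.inv().apply(w-s["tool_pos"])/25).round(3),"toolx in rack deg",np.degrees(np.arctan2(*R.from_euler("z",-p[2]).apply(A.as_matrix()[:,0])[[1,0]])).round(2),"tilt",A.as_matrix()[:,2].round(3))
E
python3 m.py -25 108 134
```

```text
t 6.6167 rack now [-112.2    4.2  131.6] ft [ 1.2  0.2 -0.4] shift units [-3.457  4.18  -0.102] toolx in rack deg 179.56 tilt [-0.003  0.002 -1.   ]
```

jog_arm(
  deltas="-0.7 0.85 -0.1 0 0 0 0;-1.4 1.7 -0.1 0 0 0 0;-2.1 2.5 -0.1 0 0 0 0;-2.8 3.4 -0.1 0 0 0 0;-3.45 4.2 -0.1 0 0 0 0",
)

```text
t: 7.03
tool_pos: [599.1, 65.7, 134.0]
ee_rot: [0.113, 3.139, 0.002]
ft_force: [0.5, -0.4, 0.6]
opening: 0.3
gripper_force: 0.0
```

```bash
python3 m.py -25 109 60; python3 -c "
from h import *
crop('scene','s3',310,150,430,240,6.5)"
```

```text
t 7.0333 rack now [-23.1 110.  134. ] ft [ 0.5 -0.4  0.6] shift units [ 0.078 -0.044  2.961] toolx in rack deg 179.59 tilt [ 0.     0.002 -1.   ]
```

View pics/s3.png

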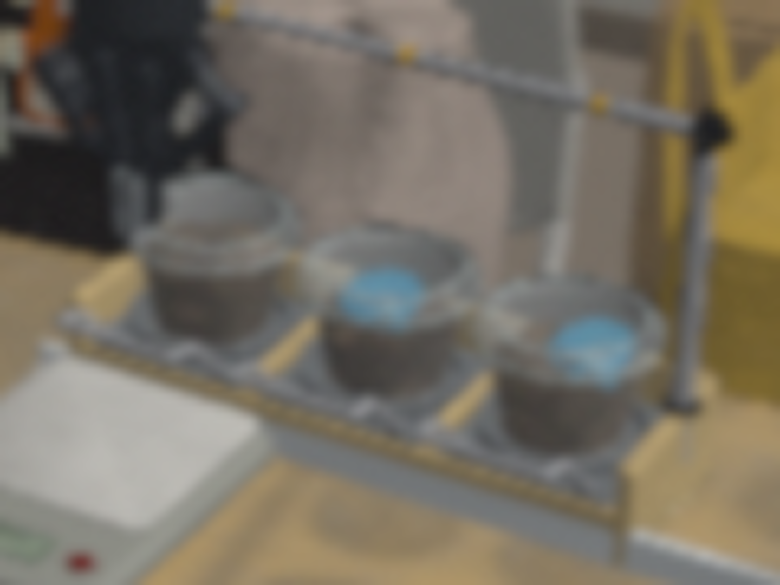

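The closed fingers at (135,230) stand just ahead of the dark jar's lid, and the scale plate is in front of the left bay. Next step is down into the gap.

jog_arm(
  deltas="0.08 0 0.7 0 0 0 0;0.08 0 1.4 0 0 0 0;0.08 0 2.0 0 0 0 0;0.08 0 2.6 0 0 0 0;0.08 0 2.95 0 0 0 0",
)

```text
t: 7.5
tool_pos: [595.2, 64.5, 58.2]
ee_rot: [-0.113, -3.137, -0.001]
ft_force: [0.6, 0.5, -0.3]
opening: 0.1
gripper_force: 0.0
```

jog_arm(
  deltas="0.2 0 0 0 0 0 0;0.4 0 0 0 0 0 0;0.6 0 0 0 0 0 0;0.8 0 0 0 0 0 0;1.0 0 0 0 0 0 0",
)

```text
t: 7.92
tool_pos: [571.3, 66.8, 61.2]
ee_rot: [0.112, 3.138, 0.001]
ft_force: [1.9, -0.3, 1.1]
opening: -0.4
gripper_force: 0.9
```

```bash
python3 m.py -176 109 60
```

```text
t 7.9167 rack now [-50.9 109.3  61.2] ft [ 1.9 -0.3  1.1] shift units [ 5.005 -0.045  0.039] toolx in rack deg 179.6 tilt [ 0.002  0.    -1.   ]
```

jog_arm(
  deltas="0.35 0 0 0 0 0 0;0.7 0 0 0 0 0 0;1.05 0 0 0 0 0 0;1.4 0 0 0 0 0 0;1.75 0 0 0 0 0 0",
)

```text
t: 8.33
tool_pos: [526.4, 70.0, 60.1]
ee_rot: [-0.112, -3.139, 0.0]
ft_force: [1.3, 0.0, -0.6]
opening: -0.1
gripper_force: 0.6
```

jog_arm(
  deltas="0.35 0 0 0 0 0 0;0.7 0 0 0 0 0 0;1.05 0 0 0 0 0 0;1.35 0 0 0 0 0 0;1.6 0 0 0 0 0 0",
)

```text
t: 8.75
tool_pos: [486.8, 72.8, 60.1]
ee_rot: [0.112, 3.14, -0.0]
ft_force: [1.8, -0.2, 0.5]
opening: 0.0
gripper_force: 0.7
```

```bash
python3 m.py -160 110 60; python3 -c "
from h import *
crop('top','t4',285,130,395,245,5.2)
crop('scene','s4',275,150,425,270,5)
a=cv2.imread('pics/t4.png');b=cv2.imread('pics/s4.png');h=598
b=cv2.resize(b,(470,376)); a=cv2.resize(a,(330,345))
o=np.zeros((376,800,3),np.uint8);o[:345,:330]=a;o[:,330:]=b;cv2.imwrite('pics/c4.png',o)"
```

```text
t 8.75 rack now [-135.6  109.8   60.1] ft [ 1.8 -0.2  0.5] shift units [0.976 0.002 0.005] toolx in rack deg 179.61 tilt [ 0. -0. -1.]
```

View pics/c4.png

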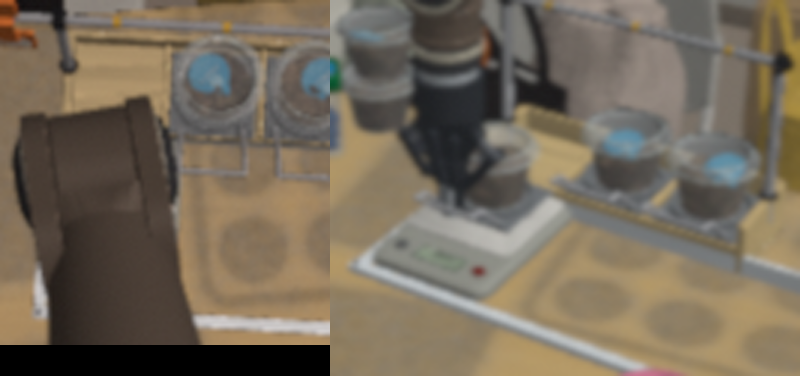

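```bash
python3 -c "
from h import *
f=lambda x,y:np.array([275+(x-330)/3.133,150+y/3.133])
print(inv(back('scene',f(510,227),36)),inv(back('scene',f(553,196),36)))
for xc in(-40,-50,-60,-70):
  for q in[(xc-50,60,36),(xc+50,60,36),(xc,60,109)]:
    w=R.from_euler('z',p[2]).apply(q)+[p[0],p[1],0]; u=proj('scene',w)[0]; print(xc,q,(u-[275,150])*3.133+[330,0])
for t in('jar_bare','carrier_bare'): print(t,[([float(v)*s for v,s in zip(d['bbox'],(640,400,640,400))],round(d['confidence'],2)) for d in env.recognise('scene',t)])
"
```

```text
[-94.2  60.9  36. ] [-14.2  52.8  36. ]
-40 (-90, 60, 36) [512.73536141 225.43529087]
-40 (10, 60, 36) [558.13528149 184.74568262]
-40 (-40, 60, 109) [536.14736208 148.32401204]
-50 (-100, 60, 36) [507.97799033 229.69907735]
-50 (0, 60, 36) [553.76572629 188.66188972]
-50 (-50, 60, 109) [531.49155633 152.25243677]
-60 (-110, 60, 36) [503.1790223  234.00014503]
-60 (-10, 60, 36) [549.35956542 192.6109046 ]
-60 (-60, 60, 109) [526.79503868 156.21521294]
-70 (-120, 60, 36) [498.33790936 238.33898502]
-70 (-20, 60, 36) [544.91633695 196.59314125]
-70 (-70, 60, 109) [522.05727278 160.2127931 ]
jar_bare [([323.712, 191.2, 341.376, 215.92], 0.86), ([362.36800000000005, 269.6, 398.528, 305.12], 0.71)]
carrier_bare [([303.68, 208.48, 339.52, 225.88], 0.65)]
```

jog_arm(
  deltas="0.3 0 0 0 0 0 0;0.6 0 0 0 0 0 0;0.85 0 0 0 0 0 0;1.02 0 0 0 0 0 0;1.12 0 0 0 0 0 0",
)

```text
t: 9.37
tool_pos: [459.1, 74.7, 60.1]
ee_rot: [0.112, 3.139, 0.0]
ft_force: [1.6, -0.7, 0.6]
opening: 0.1
gripper_force: 0.9
```

jog_arm(
  deltas="-0.25 0 0 0 0 0 0;-0.5 0 0 0 0 0 0;-0.5 0 0 0 0 0 0;-0.5 0 -0.7 0 0 0 0;-0.5 0 -1.5 0 0 0 0",
)

```text
t: 9.78
tool_pos: [471.2, 73.6, 96.3]
ee_rot: [-0.112, -3.135, 0.001]
ft_force: [0.7, 0.9, 0.2]
opening: 0.2
gripper_force: 0.0
```

jog_arm(
  deltas="0 0 -1.2 0 0 0 0;0 0 -2.6 0 0 0 0;0 0 -4.2 0 0 0 0;0 0 -5.8 0 0 0 0;0 0 -7.4 0 0 0 0",
)

```text
t: 10.2
tool_pos: [472.0, 73.7, 284.2]
ee_rot: [-0.112, -3.139, 0.0]
ft_force: [1.1, -0.1, 0.0]
opening: 0.3
gripper_force: 0.0
```

```bash
python3 m.py 20 215 330; python3 -c "
from h import *
print(env.get_state()['q'].round(2))
crop('top','t5',265,120,395,245,4.8)
crop('scene','s5',285,120,375,240,4.8)
a=cv2.imread('pics/t5.png')[:,:500*1];b=cv2.imread('pics/s5.png')[:380,:300] if 0 else cv2.imread('pics/s5.png')
a=cv2.resize(a,None,fx=.6,fy=.6)
o=np.zeros((600,800,3),np.uint8);o[:a.shape[0],:a.shape[1]]=a;o[:b.shape[0],368:368+b.shape[1]]=b[:600];cv2.imwrite('pics/c5.png',o)"
```

```text
t 10.2 rack now [-150.4  109.8  284.2] ft [ 1.1 -0.1  0. ] shift units [-6.786  4.258 -1.835] toolx in rack deg 179.6 tilt [-0.001 -0.    -1.   ]
[ 0.15  0.04 -0.01  1.51  0.    0.23]
```

View pics/c5.png

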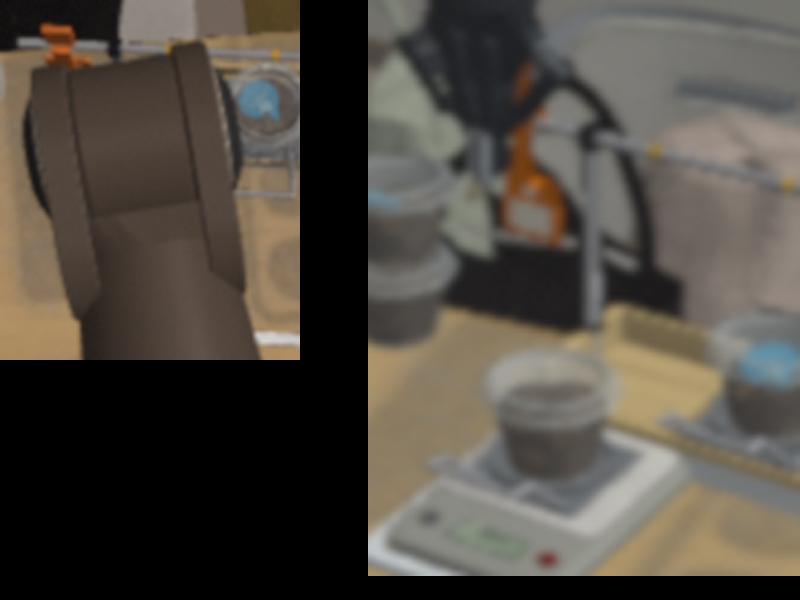

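The jar and its carrier now stand flat on the plate. Turning to the tag.

jog_arm(
  deltas="-1.2 0.87 -0.3 0 0 1.15 40;-2.4 1.74 -0.6 0 0 2.3 40;-3.6 2.61 -0.9 0 0 3.45 40;-4.8 3.48 -1.2 0 0 4.6 40;-6 4.36 -1.4 0 0 5.75 40",
)

```text
t: 10.72
tool_pos: [631.1, 172.7, 317.6]
ee_rot: [1.047, 2.962, 0.0]
ft_force: [0.4, -0.9, 0.5]
opening: 39.7
gripper_force: 0.0
```

jog_arm(
  deltas="0 0 0 0 0 1.15 40;0 0 0 0 0 2.3 40;0 0 0 0 0 3.45 40;0 0 0 0 0 4.6 40;0 0 0 0 0 5.75 40",
)

```text
t: 11.13
tool_pos: [630.1, 172.0, 316.3]
ee_rot: [-1.877, -2.517, 0.002]
ft_force: [-0.1, 0.1, 0.0]
opening: 39.8
gripper_force: 0.0
```

jog_arm(
  deltas="0 0 0 0 0 1.15 40;0 0 0 0 0 2.3 40;0 0 0 0 0 3.45 40;0 0 0 0 0 3.45 40",
)

```text
t: 11.47
tool_pos: [629.9, 171.8, 316.6]
ee_rot: [-2.297, -2.143, 0.002]
ft_force: [0.2, 0.1, 0.6]
opening: 40.0
gripper_force: 0.0
```

```bash
python3 m.py 70 219 310;python3 -c "
from h import *
print(env.get_state()['q'].round(2),env.get_state()['opening'])
from scipy.optimize import least_squares
for c in('top','scene'):
  env.camera(c); print(c,[([float(v)*s for v,s in zip(d['bbox'],(640,400,640,400))],round(d['confidence'],2)) for d in env.recognise(c,'tag')])
# triangulate tab top centre & print offsets
r=least_squares(lambda w:np.r_[proj('top',w)[0]-tc(62,20),proj('scene',w)[0]-sc(161,12)],[699,170,270]);print(inv(r.x),r.fun.round(1))
"
```

```text
t 11.4667 rack now [  0.8 217.8 316.6] ft [0.2 0.1 0.6] shift units [0.06  2.768 0.262] toolx in rack deg 89.73 tilt [-0.001 -0.    -1.   ]
[0.27 0.42 0.53 1.69 0.   1.91] 39.991547875124816
top [([323.328, 184.48, 337.59999999999997, 214.12], 0.52), ([300.608, 129.07999999999998, 452.288, 245.2], 0.16)]
scene [([311.872, 133.32, 328.32, 169.92000000000002], 0.84), ([354.368, 187.68, 385.472, 212.32000000000002], 0.65), ([345.40799999999996, 205.28, 383.10400000000004, 218.6], 0.54)]
[ 71.5 222.2 273.3] [ 0.2 -0.1 -0.3  0. ]
```

jog_arm(
  deltas="0.04 0.6 0 0 0 0 40;0.08 1.2 0 0 0 0 40;0.14 1.8 0 0 0 0 40;0.14 2.4 0 0 0 0 40;0.14 2.79 0 0 0 0 40",
)

```text
t: 12.08
tool_pos: [700.5, 170.6, 316.8]
ee_rot: [-2.292, -2.149, 0.001]
ft_force: [-0.4, -0.5, 0.2]
opening: 40.1
gripper_force: 0.0
```

```bash
python3 m.py 70.5 221 241;python3 -c "
from h import *
crop('scene','s6',290,100,350,190,6)"
```

```text
t 12.0833 rack now [ 71.3 221.2 316.8] ft [-0.4 -0.5  0.2] shift units [-0.007 -0.032  3.033] toolx in rack deg 90.02 tilt [-0.001 -0.    -1.   ]
```

View pics/s6.png

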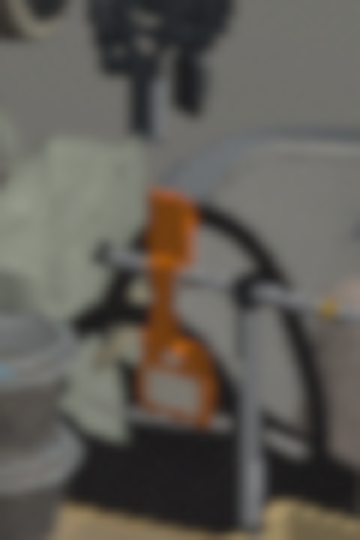

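The fingers (143,110)/(190,95) straddle the tab (172,225) from above. Descending to grip.

jog_arm(
  deltas="0 -0.03 0.7 0 0 0 40;0 -0.03 1.4 0 0 0 40;0 -0.03 2.1 0 0 0 40;0 -0.03 2.7 0 0 0 40;0 -0.03 3.0 0 0 0 40",
)

```text
t: 12.55
tool_pos: [697.7, 170.7, 240.3]
ee_rot: [-2.291, -2.147, 0.004]
ft_force: [-0.6, -0.2, -0.2]
opening: 39.8
gripper_force: 0.0
```

jog_arm(
  deltas="0 0 0 0 0 0 0;0 0 0 0 0 0 0;0 0 0 0 0 0 0;0 0 0 0 0 0 0;0 0 0 0 0 0 0",
)

```text
t: 12.97
tool_pos: [699.2, 170.9, 243.7]
ee_rot: [2.293, 2.146, 0.003]
ft_force: [1.1, 0.3, 0.9]
opening: 7.2
gripper_force: 60.2
```

jog_arm(
  deltas="0 0 -0.3 0 0 0 0;0 0 -0.6 0 0 0 0;0 0 -0.9 0 0 0 0;0 0 -1.05 0 0 0 0;0 0 -1.05 0 0 0 0",
)

```text
t: 13.38
tool_pos: [698.9, 170.9, 270.7]
ee_rot: [2.293, 2.146, 0.003]
ft_force: [0.4, 0.2, -1.1]
opening: 7.2
gripper_force: 60.1
```

jog_arm(
  deltas="0 -0.4 0 0 0 0 0;0 -0.8 0 0 0 0 0;0 -1.3 0 0 0 0 0;0 -1.8 0 0 0 0 0;0 -2.3 0 0 0 0 0",
)

```text
t: 13.8
tool_pos: [640.5, 174.6, 268.6]
ee_rot: [-2.293, -2.147, 0.001]
ft_force: [-0.2, -0.3, -0.8]
opening: 7.2
gripper_force: 60.0
```

```bash
python3 m.py 12 110 268
```

```text
t 13.8 rack now [ 11.3 221.3 268.6] ft [-0.2 -0.3 -0.8] shift units [-4.453  0.037  0.025] toolx in rack deg 89.91 tilt [-0.001  0.    -1.   ]
```

jog_arm(
  deltas="-0.9 0.02 0 0 0 0 0;-1.8 0.02 0 0 0 0 0;-2.7 0.02 0 0 0 0 0;-3.6 0.02 0 0 0 0 0;-4.45 0.02 0 0 0 0 0",
)

```text
t: 14.22
tool_pos: [634.0, 62.6, 268.9]
ee_rot: [-2.293, -2.147, 0.0]
ft_force: [0.1, -0.2, -0.4]
opening: 7.5
gripper_force: 60.0
```

```bash
python3 m.py 70.5 110 269;python3 -c "
from h import *
for c in('scene','top'):
  crop(c,c+'7',*((290,110,390,200,7) if c=='scene' else (290,120,390,200,7)))
print(proj('scene',R.from_euler('z',p[2]).apply([[70,110,225],[12,110,252+52],[12,125,304],[12,95,304]])+[p[0],p[1],0]).round(1))
"
```

```text
t 14.2167 rack now [ 11.9 109.1 268.9] ft [ 0.1 -0.2 -0.4] shift units [ 0.039  2.342 -0.003] toolx in rack deg 89.92 tilt [-0. -0. -1.]
[[344.6 151.9]
 [336.1 136.8]
 [332.3 135.9]
 [339.9 137.6]]
```

View pics/scene7.png

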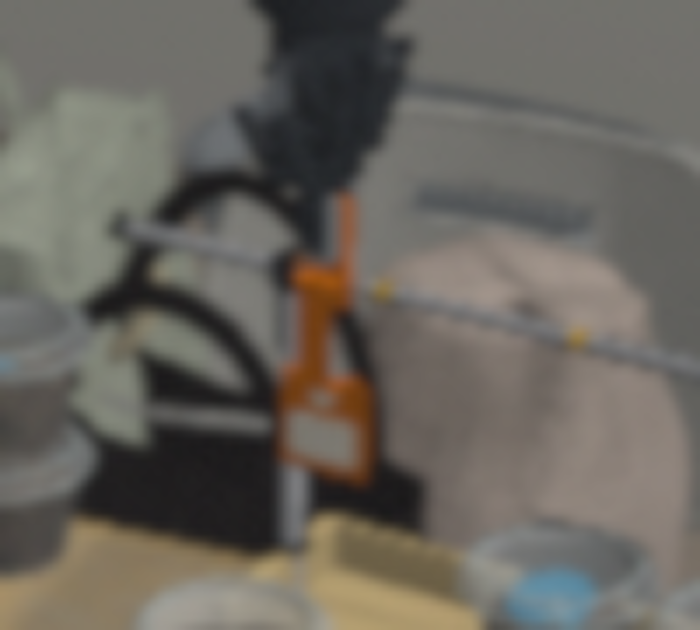

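jog_arm(
  deltas="0.04 0.5 0 0 0 0 0;0.04 1 0 0 0 0 0;0.04 1.5 0 0 0 0 0;0.04 2 0 0 0 0 0;0.04 2.34 0 0 0 0 0",
)

```text
t: 14.73
tool_pos: [693.7, 61.4, 268.4]
ee_rot: [-2.293, -2.147, 0.0]
ft_force: [0.6, 0.3, -1.1]
opening: 7.2
gripper_force: 60.0
```

jog_arm(
  deltas="0 0 0 0 0 0 0;0 0 0.3 0 0 0 0;0 0 0.6 0 0 0 0;0 0 0.85 0 0 0 0;0 0 1.0 0 0 0 0",
)

```text
t: 15.15
tool_pos: [692.1, 60.9, 243.4]
ee_rot: [-2.293, -2.147, 0.0]
ft_force: [-5.4, -0.3, 19.4]
opening: 7.3
gripper_force: 63.1
```

```bash
python3 m.py 70.5 110 243;python3 -c "
from h import *
crop('scene','s8',310,110,380,190,5.5);crop('top','t8',290,120,360,180,5.5)
a=cv2.imread('pics/s8.png');b=cv2.imread('pics/t8.png');o=np.zeros((440,780,3),np.uint8);o[:,:385]=a;o[:330,390:775]=b;cv2.imwrite('pics/c8.png',o)
W=R.from_euler('z',p[2]).apply([[70,110,225],[70,110,151],[70,110,277]])+[p[0],p[1],0]
print(((proj('scene',W)-[310,110])*5.5).round(),((proj('top',W)-[290,120])*5.5).round()+[390,0])
"
```

```text
t 15.15 rack now [ 70.  111.1 243.4] ft [-5.4 -0.3 19.4] shift units [-0.045  0.019  0.016] toolx in rack deg 89.92 tilt [-0.  0. -1.]
[[190. 231.]
 [189. 333.]
 [191. 156.]] [[575.  93.]
 [578. 133.]
 [574.  61.]]
```

View pics/c8.png

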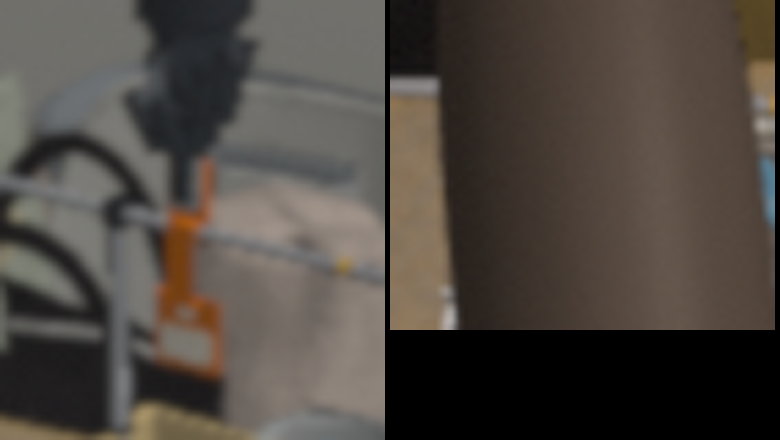

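jog_arm(
  deltas="0 0 -0.05 0 0 0 7;0 0 -0.05 0 0 0 20;0 0 -0.05 0 0 0 36;0 0 -0.05 0 0 0 36;0 0 -0.05 0 0 0 36",
)

```text
t: 15.67
tool_pos: [692.9, 60.6, 245.1]
ee_rot: [2.294, 2.147, 0.0]
ft_force: [0.4, -0.9, -0.3]
opening: 36.0
gripper_force: 0.0
```

jog_arm(
  deltas="0 0 -0.5 0 0 0 36;0 0 -1.1 0 0 0 36;0 0 -1.9 0 0 0 36;0 0 -2.9 0 0 0 36;0 0 -3.2 0 0 0 36",
)

```text
t: 16.08
tool_pos: [693.0, 60.7, 328.7]
ee_rot: [2.292, 2.145, 0.005]
ft_force: [0.5, -0.2, 0.9]
opening: 36.4
gripper_force: 0.0
```

jog_arm(
  deltas="0 -1.5 0 0 0 0 36;0 -3 0 0 0 0 36;0 -4.5 0 0 0 0 36;0 -6 0 0 0 0 36;0 -7.5 0 0 0 0 36",
)

```text
t: 16.5
tool_pos: [504.1, 73.0, 324.7]
ee_rot: [-2.294, -2.146, 0.0]
ft_force: [-0.4, -0.1, 0.7]
opening: 36.1
gripper_force: 0.0
```

jog_arm(
  deltas="0 -1.5 0 0 0 0 36;0 -3 0 0 0 0 36;0 -4.5 0 0 0 0 36;0 -5 0 0 0 0 36",
)

```text
t: 16.83
tool_pos: [376.9, 81.2, 326.2]
ee_rot: [2.293, 2.147, 0.002]
ft_force: [1.7, 0.3, 1.1]
opening: 36.1
gripper_force: 0.0
```

```bash
python3 m.py 70.5 110 243;python3 -c "
from h import *
crop('scene','s9',300,130,390,240,4.2);crop('top','t9',275,120,370,245,4.2)
a=cv2.imread('pics/s9.png');b=cv2.imread('pics/t9.png');print(a.shape,b.shape);o=np.zeros((530,790,3),np.uint8);o[:a.shape[0],:a.shape[1]]=a;o[:b.shape[0],385:385+b.shape[1]]=b;cv2.imwrite('pics/c9.png',o)
W=R.from_euler('z',p[2]).apply([[70,110,225],[70,110,151],[70,110,277],[-176,108,78]])+[p[0],p[1],0]
print(((proj('scene',W)-[300,130])*4.2).round(),((proj('top',W)-[275,120])*4.2).round()+[385,0])
"
```

```text
t 16.8333 rack now [-245.8  111.1  326.2] ft [1.7 0.3 1.1] shift units [-0.033 12.65   3.342] toolx in rack deg 89.95 tilt [ 0.001  0.001 -1.   ]
(462, 378, 3) (525, 399, 3)
[[187.  92.]
 [187. 171.]
 [188.  35.]
 [ 31. 375.]] [[590.  71.]
 [591. 102.]
 [588.  46.]
 [580. 433.]]
```

View pics/c9.png

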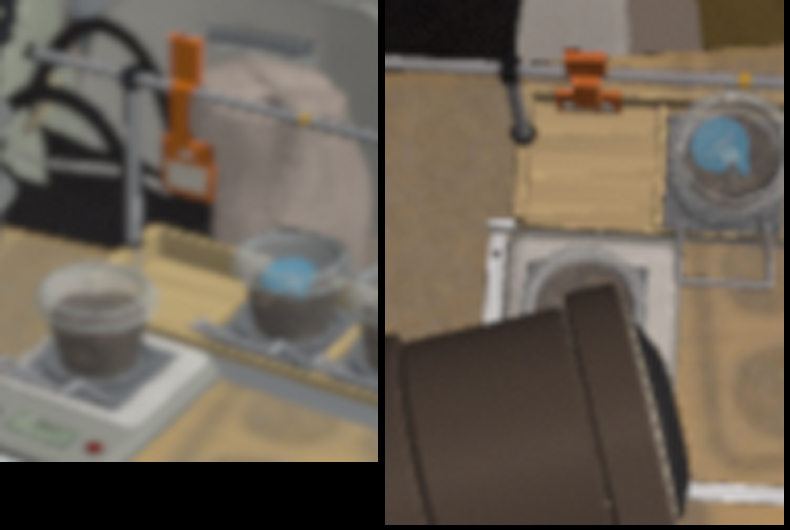

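The tag hangs at the left mark, about 1–2 mm off. The jar's carrier sits wholly on the plate, the other jars are untouched and the arm is clear.

```bash
python3 -c "
from rig import env
print(env.hand_in())"
```

```text
the job is handed in; nothing more can be done
None
```

I handed the job in at about 17 s of robot time: the scale is against the left end stop in front of the soil-only jar's bay, that jar's carrier is fully on the plate, and the orange tag hangs within about 2 mm of the left yellow mark; no verdict came back.

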